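# Stand the bottles in their drip dishes

### The arm

A 6-joint arm with a two-finger parallel gripper is mounted at the origin on a cart in front of the work surface, level with it; the furniture and walls round the work are solid. World frame = base frame: x ahead of the robot, y to its left, z up, the work surface at z = 0. Lengths are in m, angles in degrees, forces in N, time in s.
With the tool pointing down it reaches from about 0.375 to 0.925 m from the base axis. Payload 5.7 kg.
Tool frame: the origin (TCP) lies on the front face of the gripper's body, between the roots of the fingers; the fingertips stand 80 mm ahead of it and the grasp point (between the pads) lies 61 mm ahead of it (arm.nose_length is the z of the fingertips in the tool frame, in m); z points along the fingers, y is the line along which they close (so a half turn about z gives the same grasp; the last joint's range is limited). The gripper opens to 88 mm and grips with 3 to 60 N. Pads are 20 mm wide; open, the fingers measure 115 mm over their backs; the gripper's body (75 mm by 178 mm) begins 61 mm behind the grasp point.
Start: joints at [62.962, 20.558, 86.54, -0, 72.909, -6.595], TCP at [0.21, 0.562, 0.303] pointing down, gripper open.
Joint ranges: [-170.27, 170.27], [-57.76, 135], [12.27, 136.19], [-55.21, 235.2], [11.17, 155.16], [-170.74, 170.74]. Speed limits (degrees/s): [136.94, 136.94, 180, 180, 180, 180].

### API

Orientations are given as a 3x3 rotation matrix whose columns are the frame's x, y, z axes.
In Python, from plant import telemetry, cams, job, arm gives the robot as it stands. The module is installed in compiled form; this text tells all that it offers.
- The arm moves only by the shell command python3 -m creep 'ROWS' [FORCE]. ROWS is a JSON object of lists of equal length, an entry for each row: "travel": the shift along the tool's x, y, z in cm, a list of three; "rot": the turn, a rotation vector about the tool's x, y, z in degrees, a list of three; "gripper": the finger opening in cm, from 0 to 8.78. In form: {"travel": [[tx, ty, tz], ...], "rot": [[wx, wy, wz], ...], "gripper": [gripper, ...]}. A call has 1 to 10 rows; each row shifts and turns the commanded pose from where the row before left it, along the tool's axes as they then stand; what a row does not reach is not made up. A row lasts 1/10 s, in which the tool goes at most 50 mm and 8.59 degrees, less where a joint would pass 70% of its speed; a pose out of reach is approached as far as the arm can. A call is refused whole if a number of a shift passes 5 or a number of a turn 8.59, either way. A call with a gripper value outside its range is refused whole. The fingers move at their own pace and stop on an object; FORCE is the grip in N (left out, the last holds). Time passes only in rows, so rows that do not move let the fingers close. It gives the time, the measured TCP pose, the force, the opening and the grip force at its end, in the units of the state.
- telemetry.get_obs(): the state, without advancing time (a new reading comes with each control period).
- cams.snapshot(name): name is "scene" or "top"; returns the picture (480x640x3 uint8, red, green, blue); there is no depth.
- cams.camera_model(name): a dict with "fx", "fy", "cx", "cy" (pixels), "dist_coeffs" ([k1, k2, p1, p2, k3] as OpenCV has them; the pictures are not rectified), "extrinsics" (4x4, takes a point from camera to world coordinates). Camera axes: x right, y up, looking along -z (the intrinsics and any distortion apply to the point x, -y, -z); pixel columns grow to the right and rows downward; lengths in m; the calibration is good to about 2 mm. A picture is of the moment at which its call begins. camera_model takes no time and is no camera call.
- job.hand_in(): hands the job in; it is judged then, once.
Trained networks look in the newest picture that a camera, given by its name, has taken for a name from the list of things; names that differ only in an ending like _2 or _b are one class to them, and where a whole thing is asked for, a point or a joint stands for the part that bears it (a point fixed in the world has none). Each returns a list of dicts, best first, with "confidence" (0 to 1); they miss things now and then, are a little off and sometimes report something else, mostly with a low value. They report only what shows in the picture. A call takes as long as a camera call. They do not tell look-alikes from the thing itself.
- cams.spot_in(camera, label): "uv" ([column, row] in pixels, amid what is visible of it).
- cams.mark_of(camera, label): "uv" ([column, row] in pixels: a listed point, or the origin of a listed thing).
The state is a dict: "clock": time; "joint_positions": joint angles; "qvel": joint speeds; "tau": joint torques, N m; "eef_pos": TCP position; "eef_rot": TCP orientation; "contact_force": force on the tool from outside, world axes, zero at the start; "wrist_torque": the same for the moment, N m; "finger_gap": finger opening in m; "grasp_force": force on a finger pad.
Only numpy, scipy, OpenCV 4.12 (cv2) and the standard library are available. Lean on these libraries where they do the work, as an engineer would, in place of code of your own. Each camera call takes 0.05 s, during which the arm holds its last target. There are 200 camera calls.

### The job

Stand each of the three bottles upright in the low drip dish that has the colour of its cap: blue cap in the blue dish, orange in orange, and the red-capped wash bottle in the red dish. Set each one down gently so that it stands flat on the dish floor, let go, tip no bottle over, and leave the two lying culture flasks where they are.

Things in the scene. Friction and masses are not known exactly. Their poses are not given: they have to be found in the camera images.
- bottle_pbs_mid (a point): Clear reagent bottle with a BLUE cap, 63 across, 126 high, standing. The point is on its axis half-way up, 63 above its underside. Cap: about 28 across (grip width), from 79 to 124 above the underside. Grip the cap from above, fingers across the bottle's x or y axis. z axis up.
- bottle_medium_mid (a point): Reagent bottle with pink contents and an ORANGE cap, 68 across, 152 high, standing. The point is on its axis half-way up, 76 above its underside. Cap: about 30 across (grip width), from 95 to 149 above the underside. Grip the cap from above, fingers across the bottle's x or y axis. z axis up.
- wash_bottle_mid (a point): White squeeze wash bottle with a RED cap and a thin bent spout on top, body 63 across, 188 high with spout. Point: on the axis of the round body, 94 above its underside. Cap and neck: about 24 across (grip width), on that axis, from 113 to 163 above the underside. Spout: reaches 63 from the axis towards the bottle's -y, 163 to 188 up; so put the fingers across the x axis. z axis up.
- dish_blue: BLUE dish, fixed to the bench: round, low, open on top, outer diameter 100, inner diameter 90, rim 14 high, floor 4 above the bench. Origin: centre of its underside, on the bench; z up.
- dish_orange: ORANGE dish, fixed to the bench: round, low, open on top, outer diameter 100, inner diameter 90, rim 14 high, floor 4 above the bench. Origin: centre of its underside, on the bench; z up.
- dish_red: RED dish, fixed to the bench: round, low, open on top, outer diameter 100, inner diameter 90, rim 14 high, floor 4 above the bench. Origin: centre of its underside, on the bench; z up.
- flask_a_mid (a point): Small flat culture flask with pink contents and a blue cap, lying on the bench, 50 x 102 x 32 high; not a bottle, stays where it is. The point is its centre, 16 above the bench; long axis y.
- flask_b_mid (a point): Small flat empty clear culture flask with a blue cap, lying on the bench, 50 x 102 x 32 high; not a bottle, stays where it is. The point is its centre, 16 above the bench; long axis y.
Mind the look-alikes: they are no part of the job. Leave any purple or yellow look-alike of the part that bears bottle_medium_mid alone.

How it is judged:
By the outcome, as a careful person would: the job done as asked, in the order asked, and still so for the second after the job is handed in, with the robot touching nothing.
It also fails if it takes over 99 s, if anything falls off the work surface, if the arm or the gripper's body presses on something with over 40 N, if the wrist force passes 120 N, or if a joint passes its speed limit or range.

## Working session

There is one attempt and no reset: what is moved stays moved. The work goes in short steps, Python scripts to look and compute and a shell command to move; the robot and the scene stay as the last step left them, time stands still between calls to the robot, and variables do not carry over. Pictures are saved under pics/ and viewed, at most 14 in all, crops included, and the job is handed in when it is done.

```bash
mkdir -p pics; cat > h.py <<'E'
import numpy as np, cv2
from plant import telemetry, cams, job, arm
def ray(name,uv):
    m=cams.camera_model(name);K=np.array([[m['fx'],0,m['cx']],[0,m['fy'],m['cy']],[0,0,1.]])
    p=cv2.undistortPoints(np.array([[uv]],float),K,np.array(m['dist_coeffs'],float))[0,0]
    T=np.array(m['extrinsics']);d=T[:3,:3]@np.array([p[0],-p[1],-1]);return T[:3,3],d/np.linalg.norm(d)
def atz(name,uv,z):
    o,d=ray(name,uv);return o+d*(z-o[2])/d[2]
def tri(a,b):
    (o1,d1),(o2,d2)=a,b
    s=np.linalg.lstsq(np.c_[d1,-d2],o2-o1,rcond=None)[0]
    p,q=o1+s[0]*d1,o2+s[1]*d2;return (p+q)/2,np.linalg.norm(p-q)
def save(name,f):
    im=cams.snapshot(name);cv2.imwrite('pics/'+f,im[:,:,::-1]);return im
E
python3 - <<'E'
from h import *
np.set_printoptions(precision=3,suppress=True)
a=save('scene','s0.png');b=save('top','t0.png')
for c in('scene','top'):
    m=cams.camera_model(c);print(c,np.array(m['extrinsics']),m['fx'])
    for n in ['bottle_pbs_mid','bottle_medium_mid','wash_bottle_mid','dish_blue','dish_orange','dish_red','flask_a_mid']:
        print(c,n,[(np.round(x['uv'],1).tolist(),round(x['confidence'],2)) for x in cams.mark_of(c,n)])
s=telemetry.get_obs();print(s['clock'],s['eef_pos'],np.array(s['eef_rot']))
E
```

```text
scene [[ 0.577  0.444 -0.686 -0.184]
 [-0.817  0.312 -0.485 -0.432]
 [-0.001  0.84   0.543  0.69 ]
 [ 0.     0.     0.     1.   ]] 616.0372522824838
scene bottle_pbs_mid [([221.1, 203.1], 0.62)]
scene bottle_medium_mid [([401.2, 286.3], 0.93), ([434.9, 247.5], 0.78), ([366.9, 252.5], 0.73)]
scene wash_bottle_mid [([316.3, 282.1], 0.71), ([174.8, 261.9], 0.65), ([220.7, 200.8], 0.33)]
scene dish_blue [([247.4, 292.0], 0.68)]
scene dish_orange [([301.9, 253.6], 0.65)]
scene dish_red [([175.2, 262.9], 0.71)]
scene flask_a_mid [([468.2, 320.7], 0.72), ([302.5, 257.3], 0.53)]
top [[ 0.024  0.991 -0.129  0.428]
 [-1.     0.023 -0.006  0.068]
 [-0.003  0.129  0.992  1.073]
 [ 0.     0.     0.     1.   ]] 448.70838158144204
top bottle_pbs_mid [([193.6, 230.1], 0.58)]
top bottle_medium_mid [([382.4, 194.5], 0.83), ([346.2, 233.4], 0.72), ([416.6, 296.3], 0.62)]
top wash_bottle_mid [([338.6, 296.6], 0.6)]
top dish_blue [([191.1, 228.0], 0.67), ([270.3, 294.1], 0.56)]
top dish_orange [([279.3, 229.7], 0.62)]
top dish_red [([196.5, 290.2], 0.59)]
top flask_a_mid [([423.8, 233.2], 0.9)]
0.8 [0.21  0.562 0.303] [[-0.937  0.349  0.   ]
 [ 0.349  0.937 -0.   ]
 [-0.    -0.    -1.   ]]
```

View pics/s0.png

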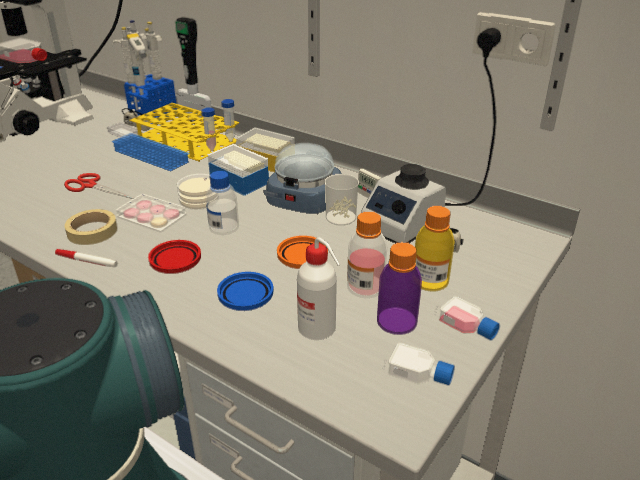

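View pics/t0.png

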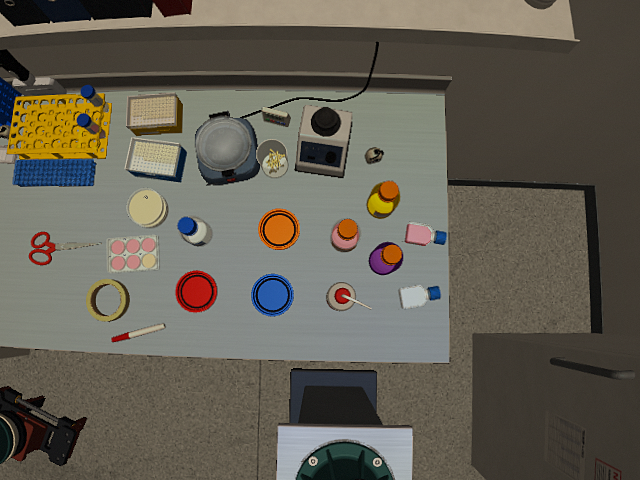

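The scene view shows the pink bottle at (367,252), with a yellow look-alike at (435,248) and a purple one at (401,286). The wash bottle is at (316,295) and the blue-capped bottle at (222,203). The dishes are red (175,256), blue (246,290) and orange (300,251).

The top view shows the matching positions: pink (345,234), yellow (382,198), purple (387,258), wash (341,296), PBS (194,230), red dish (196,291), blue dish (272,294) and orange dish (279,229).

- **Orange-cap candidates:** pink is the one I want. Yellow and purple are look-alikes.
- **Blue-cap candidates:** the PBS bottle. The flask caps (441,238 and 434,293 in top) and the tubes in the rack (88,93 and 85,120) are not it.

```bash
python3 - <<'E'
from h import *
np.set_printoptions(precision=4,suppress=True)
I={c:cv2.imread(f'pics/{c[0]}0.png') for c in('scene','top')}
mid={'pbs':((221.1,203.1),(193.6,230.1)),'med':((366.9,252.5),(346.2,233.4)),'wash':((316.3,282.1),(338.6,296.6))}
for k,(s,t) in mid.items(): print(k,'mid',*tri(ray('scene',s),ray('top',t)))
def seg(c,box,hue,smin=130,vmin=60):
    x0,y0,x1,y1=box;h=cv2.cvtColor(I[c][y0:y1,x0:x1],cv2.COLOR_BGR2HSV).astype(int)
    d=np.abs(h[...,0]-hue);d=np.minimum(d,180-d)
    m=((d<9)&(h[...,1]>smin)&(h[...,2]>vmin)).astype(np.uint8)
    n,l,st,ce=cv2.connectedComponentsWithStats(m);i=1+st[1:,4].argmax()
    cn=max(cv2.findContours((l==i).astype(np.uint8),0,2)[0],key=len)
    e=cv2.fitEllipse(cn);return np.array(ce[i])+[x0,y0],np.array(e[0])+[x0,y0],e[1],st[i]+[x0,y0,0,0,0]
for n,hue,sb,tb in [('dish_red',0,(140,230,210,280),(170,265,225,320)),('dish_blue',108,(210,262,280,315),(245,268,300,322)),('dish_orange',10,(270,228,322,272),(252,202,306,255))]:
    s=seg('scene',sb,hue);t=seg('top',tb,hue)
    print(n,s[1],t[1],t[2],'top z.014',atz('top',t[1],.012),'scene',atz('scene',s[1],.012),*tri(ray('scene',s[1]),ray('top',t[1])))
for n,hue,sb,tb in [('pbs',108,(200,165,240,200),(170,210,215,248)),('med',10,(350,208,388,242),(325,212,366,250)),('wash',0,(300,240,332,268),(328,284,350,308))]:
    s=seg('scene',sb,hue);t=seg('top',tb,hue)
    print(n,'cap',s[0],s[3],t[0],t[3],*tri(ray('scene',s[0]),ray('top',t[0])))
a=cv2.resize(I['top'][190:320,170:460],None,fx=2.7,fy=2.7,interpolation=3)
cv2.imwrite('pics/crop.png',a)
E
```

```text
pbs mid [0.5949 0.3603 0.0617] 0.0033707771480127454
med mid [0.5919 0.0101 0.0795] 0.0041240685183156055
wash mid [0.4518 0.0229 0.0957] 0.0020227926990548538
dish_red [174.445  255.9212] [195.7323 291.0122] (40.588619232177734, 41.471004486083984) top z.014 [0.4575 0.3597 0.012 ] scene [0.4524 0.3584 0.012 ] [0.4567 0.3618 0.0081] 0.0026318807128036304
dish_blue [244.9656 290.3335] [272.3017 294.6177] (29.652036666870117, 30.096763610839844) top z.014 [0.454  0.1764 0.012 ] scene [0.4492 0.1762 0.012 ] [0.4531 0.1778 0.0088] 0.003026494957160024
dish_orange [295.917  250.2954] [278.8289 229.2476] (29.03649139404297, 29.417118072509766) top z.014 [0.6107 0.1662 0.012 ] scene [0.6027 0.1781 0.012 ] [0.6059 0.1716 0.0134] 0.014244222745093432
pbs cap [223.2673 178.3231] [210 165  30  28 520] [185.4104 224.8726] [178 217  16  18 212] [0.6002 0.3597 0.1168] 0.006543781433286478
med cap [368.4227 224.6787] [356 212  25  27 582] [346.9938 228.8123] [337 219  21  21 325] [0.5929 0.0113 0.1358] 0.002567214442897909
wash cap [316.2704 253.9898] [306 243  22  22 392] [341.4826 295.2035] [334 288  16  16 172] [0.4524 0.021  0.1506] 0.0015613482475751244
```

View pics/crop.png

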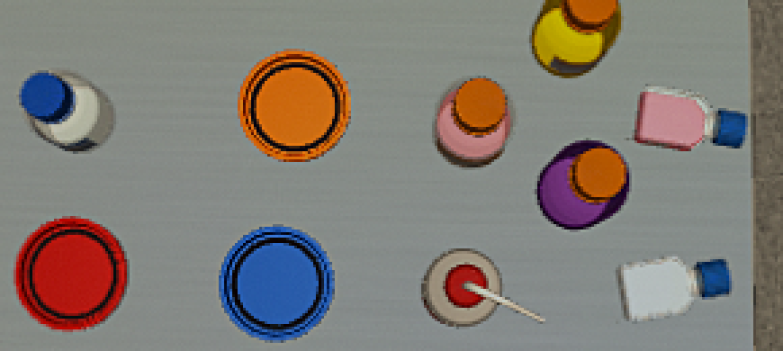

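The crop confirms it: pink contents under an orange cap at crop (478,108), purple at (590,185) and yellow at (575,30). The wash bottle's spout tip is at crop (545,321). I'll do blue first, squaring the tool with the world axes and then moving over the blue cap.

```bash
python3 -m creep '{"travel":[[0,0,0],[0,0,0],[0,0,0]],"rot":[[0,0,-6.8],[0,0,-6.8],[0,0,-6.8]],"gripper":[6,6,6]}' 20; python3 -m creep '{"travel":[[-3.87,-2.02,0],[-3.87,-2.02,0],[-3.87,-2.02,0],[-3.87,-2.02,0],[-3.87,-2.02,0],[-3.87,-2.02,0],[-3.87,-2.02,0],[-3.87,-2.02,0],[-3.87,-2.02,0],[-3.87,-2.02,0]],"rot":[[0,0,0],[0,0,0],[0,0,0],[0,0,0],[0,0,0],[0,0,0],[0,0,0],[0,0,0],[0,0,0],[0,0,0]],"gripper":[6,6,6,6,6,6,6,6,6,6]}'
python3 - <<'E'
from h import *
for uv in [(371.9,308.9)]:
  for z in (.17,.186): print(atz('top',uv,z))
for uv in [(185.4,224.9)]: print(atz('top',uv,.118))
# top view: bottle cap top edge for pbs via scene
print(telemetry.get_obs()['joint_positions'])
E
```

```text
clock: 1.1
eef_pos: [0.2096, 0.5622, 0.3026]
eef_rot: [[-1.0, -0.004, -0.0], [-0.004, 1.0, -0.0], [0.0, -0.0, -1.0]]
contact_force: [0.3, -0.4, -0.8]
finger_gap: 0.0673
grasp_force: 0.0
clock: 2.1
eef_pos: [0.5979, 0.3589, 0.3026]
eef_rot: [[-1.0, 0.001, -0.0], [0.001, 1.0, 0.0], [0.0, 0.0, -1.0]]
contact_force: [0.2, 0.8, 1.0]
finger_gap: 0.0599
grasp_force: 0.0
[ 0.42630248 -0.04004229  0.17      ]
[ 0.42633846 -0.03812196  0.186     ]
[0.59781031 0.36184632 0.118     ]
[ 2.53010366e+01  2.86148200e+01  7.32550588e+01  4.34934052e-03
  7.81314574e+01 -6.46515055e+01]
```

```bash
python3 -m creep '{"travel":[[0,0.2,2.5],[0,0,2.5],[0,0,2.5],[0,0,2.5],[0,0,2],[0,0,1.4]],"rot":[[0,0,0],[0,0,0],[0,0,0],[0,0,0],[0,0,0],[0,0,0]],"gripper":[6,6,6,6,6,6]}'
python3 - <<'E'
from h import *
save('scene','s1.png')
im=cv2.imread('pics/s1.png')[120:300,130:370];cv2.imwrite('pics/s1c.png',cv2.resize(im,None,fx=3,fy=3))
E
```

```text
clock: 2.7
eef_pos: [0.5958, 0.3615, 0.1668]
eef_rot: [[-1.0, 0.001, -0.002], [0.001, 1.0, -0.001], [0.002, -0.001, -1.0]]
contact_force: [-0.5, 0.8, 0.0]
finger_gap: 0.0601
grasp_force: 0.0
```

View pics/s1c.png

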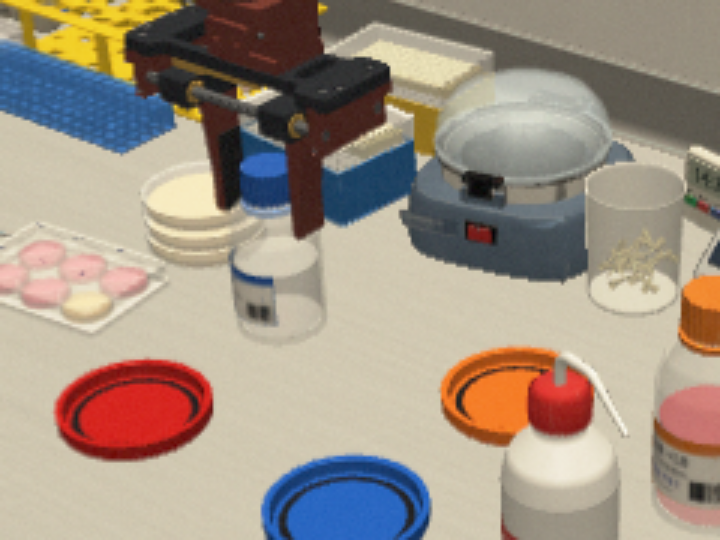

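The crop shows the blue cap at (265,180) between the two fingers at (225,160) and (308,200). I'll close and lift.

```bash
python3 -m creep '{"travel":[[0,0,0],[0,0,0],[0,0,0],[0,0,0],[0,0,0],[0,0,0]],"rot":[[0,0,0],[0,0,0],[0,0,0],[0,0,0],[0,0,0],[0,0,0]],"gripper":[2,2,2,2,2,2]}' 25;  python3 -m creep '{"travel":[[0,0,0],[0,0,-0.5],[0,0,-1.5],[0,0,-2],[0,0,-1],[0,0,0]],"rot":[[0,0,0],[0,0,0],[0,0,0],[0,0,0],[0,0,0],[0,0,0]],"gripper":[2,2,2,2,2,2]}'
```

```text
clock: 3.35
eef_pos: [0.597, 0.3621, 0.17]
eef_rot: [[-1.0, 0.001, 0.002], [0.001, 1.0, 0.001], [-0.002, 0.001, -1.0]]
contact_force: [-0.9, -0.7, 5.4]
finger_gap: 0.0337
grasp_force: 23.2
clock: 3.95
eef_pos: [0.5974, 0.3624, 0.221]
eef_rot: [[-1.0, 0.001, 0.004], [0.001, 1.0, 0.002], [-0.004, 0.002, -1.0]]
contact_force: [0.5, -0.1, -2.9]
finger_gap: 0.0331
grasp_force: 22.9
```

```bash
python3 -m creep '{"travel":[[0.9,-1.15,0],[1.8,-2.3,0],[1.8,-2.3,0],[1.8,-2.3,0],[1.8,-2.3,0],[1.8,-2.3,0],[1.8,-2.3,0],[1.8,-2.3,0],[0.9,-1.25,0],[0,0,0]],"rot":[[0,0,0],[0,0,0],[0,0,0],[0,0,0],[0,0,0],[0,0,0],[0,0,0],[0,0,0],[0,0,0],[0,0,0]],"gripper":[2,2,2,2,2,2,2,2,2,2]}';  python3 -m creep '{"travel":[[0,0,1],[0,0,1],[0,0,0.5],[0,0,0],[0,0,0]],"rot":[[0,0,0],[0,0,0],[0,0,0],[0,0,0],[0,0,0]],"gripper":[2,2,2,2,2]}'
python3 - <<'E'
from h import *
save('scene','s2.png');save('top','t2.png')
a=cv2.resize(cv2.imread('pics/s2.png')[150:330,150:350],None,fx=2.6,fy=2.6);b=cv2.resize(cv2.imread('pics/t2.png')[210:340,180:350],None,fx=1.6,fy=1.6)
c=np.zeros((468,800,3),np.uint8);c[:,:520]=a;c[:208,525:797]=b;cv2.imwrite('pics/c2.png',c)
E
```

```text
clock: 4.95
eef_pos: [0.4506, 0.1758, 0.2183]
eef_rot: [[-1.0, 0.002, -0.002], [0.002, 1.0, -0.001], [0.002, -0.001, -1.0]]
contact_force: [0.9, 0.2, -2.6]
finger_gap: 0.028
grasp_force: 25.0
clock: 5.45
eef_pos: [0.4524, 0.1773, 0.1932]
eef_rot: [[-1.0, 0.0, -0.001], [0.0, 1.0, -0.0], [0.001, -0.0, -1.0]]
contact_force: [-0.2, -0.0, -1.7]
finger_gap: 0.0281
grasp_force: 25.0
```

View pics/c2.png

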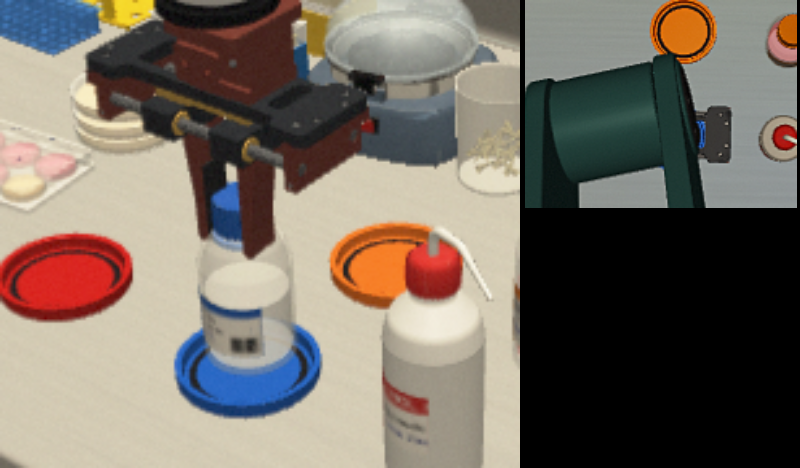

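The PBS bottle hangs upright over the blue dish (crop column 247 against dish centre 248), about 2 cm above the floor. I'll lower it slowly.

```bash
python3 -m creep '{"travel":[[0,0,0.6],[0,0,0.6],[0,0,0.3],[0,0,0.1],[0,0,0.1],[0,0,0],[0,0,0]],"rot":[[0,0,0],[0,0,0],[0,0,0],[0,0,0],[0,0,0],[0,0,0],[0,0,0]],"gripper":[2,2,2,2,2,2,2]}'; python3 -m creep '{"travel":[[0,0,0.1],[0,0,0.1],[0,0,0],[0,0,0]],"rot":[[0,0,0],[0,0,0],[0,0,0],[0,0,0]],"gripper":[2,2,2,2]}'
```

```text
clock: 6.25
eef_pos: [0.452, 0.177, 0.1781]
eef_rot: [[-1.0, 0.0, 0.0], [0.0, 1.0, -0.0], [-0.0, -0.0, -1.0]]
contact_force: [-6.3, -1.5, 18.7]
finger_gap: 0.0285
grasp_force: 25.0
clock: 6.65
eef_pos: [0.4528, 0.1771, 0.1776]
eef_rot: [[-1.0, 0.0, 0.002], [0.0, 1.0, 0.0], [-0.002, 0.0, -1.0]]
contact_force: [-8.6, -2.3, 33.8]
finger_gap: 0.0282
grasp_force: 25.0
```

Contact came about 5 mm early, with some sideways force. I'll ease off and look.

```bash
python3 -m creep '{"travel":[[0,0,-0.2],[0,0,-0.1],[0,0,0]],"rot":[[0,0,0],[0,0,0],[0,0,0]],"gripper":[2,2,2]}'
python3 - <<'E'
from h import *
save('scene','s3.png')
cv2.imwrite('pics/c3.png',cv2.resize(cv2.imread('pics/s3.png')[210:320,195:305],None,fx=5.4,fy=5.4,interpolation=cv2.INTER_CUBIC))
E
```

```text
clock: 6.95
eef_pos: [0.4523, 0.177, 0.1777]
eef_rot: [[-1.0, 0.001, 0.0], [0.001, 1.0, -0.0], [-0.0, -0.0, -1.0]]
contact_force: [-1.3, 0.0, 5.3]
finger_gap: 0.0282
grasp_force: 25.0
```

View pics/c3.png

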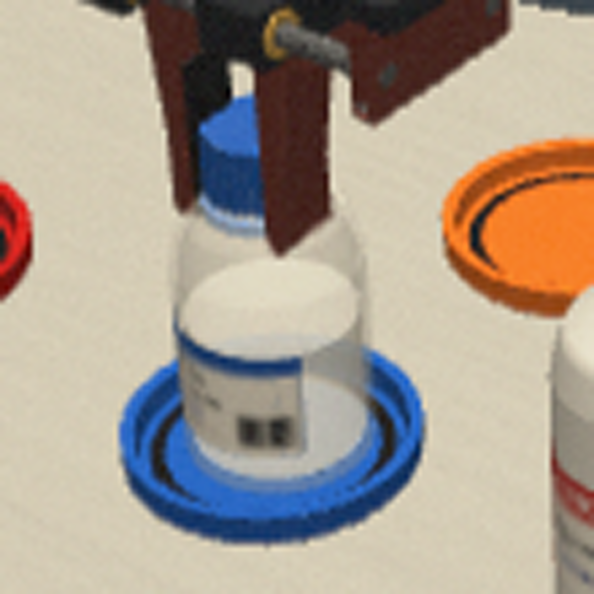

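The bottle's base sits inside the rim, with its front edge at crop row 490 and the dish floor's edge near 505. It's upright on the floor, so I'll release it.

```bash
python3 -m creep '{"travel":[[0,0,0],[0,0,0],[0,0,0],[0,0,0],[0,0,0],[0,0,-1],[0,0,-3],[0,0,-5],[0,0,-5],[0,0,-3]],"rot":[[0,0,0],[0,0,0],[0,0,0],[0,0,0],[0,0,0],[0,0,0],[0,0,0],[0,0,0],[0,0,0],[0,0,0]],"gripper":[3.2,3.6,4,5,6,6,6,6,6,6]}'
python3 - <<'E'
from h import *
print([tri(ray('scene',(a)),ray('top',(b))) for a,b in [((366.9,252.5),(346.2,233.4))]])
save('scene','s4.png');save('top','t4.png')
for n in ['bottle_pbs_mid','bottle_medium_mid','wash_bottle_mid']:
  for c in('scene','top'): print(c,n,[(np.round(x['uv'],1).tolist(),round(x['confidence'],2)) for x in cams.mark_of(c,n)])
E
```

```text
clock: 8.0
eef_pos: [0.4531, 0.1772, 0.3523]
eef_rot: [[-1.0, 0.001, 0.005], [0.001, 1.0, 0.001], [-0.005, 0.001, -1.0]]
contact_force: [1.2, 0.5, -0.4]
finger_gap: 0.06
grasp_force: 0.0
[(array([0.59187311, 0.0100907 , 0.07952487]), np.float64(0.0041240685183156055))]
scene bottle_pbs_mid [([243.9, 262.2], 0.7)]
top bottle_pbs_mid []
scene bottle_medium_mid [([366.2, 251.0], 0.88), ([437.2, 245.7], 0.82), ([402.4, 287.0], 0.76)]
top bottle_medium_mid [([390.7, 256.9], 0.97), ([382.9, 198.3], 0.91), ([344.0, 233.2], 0.62)]
scene wash_bottle_mid [([315.9, 283.0], 0.58)]
top wash_bottle_mid [([337.0, 299.4], 0.56)]
```

The blue-capped bottle stands at (244,262) in the scene view. Next is the pink bottle at about (0.592, 0.011).

```bash
python3 -m creep '{"travel":[[-1,-1.2,0],[-2,-2.4,0],[-2,-2.4,0],[-2,-2.4,0],[-2,-2.4,0],[-2,-2.4,0],[-2,-2.4,0],[-0.9,-1,0],[0,0,0]],"rot":[[0,0,0],[0,0,0],[0,0,0],[0,0,0],[0,0,0],[0,0,0],[0,0,0],[0,0,0],[0,0,0]],"gripper":[6,6,6,6,6,6,6,6,6]}';python3 -m creep '{"travel":[[0,0,2.5],[0,0,2.5],[0,0,2.5],[0,0,2.5],[0,0,2],[0,0,1.5],[0,0,0]],"rot":[[0,0,0],[0,0,0],[0,0,0],[0,0,0],[0,0,0],[0,0,0],[0,0,0]],"gripper":[6,6,6,6,6,6,6]}'
python3 - <<'E'
from h import *
save('scene','s5.png')
cv2.imwrite('pics/c5.png',cv2.resize(cv2.imread('pics/s5.png')[130:350,190:480],None,fx=2.7,fy=2.7,interpolation=cv2.INTER_CUBIC))
E
```

```text
clock: 9.3
eef_pos: [0.5921, 0.0091, 0.3466]
eef_rot: [[-1.0, 0.003, -0.001], [0.003, 1.0, -0.0], [0.001, -0.0, -1.0]]
contact_force: [-0.3, -0.4, -0.7]
finger_gap: 0.0604
grasp_force: 0.0
clock: 10.0
eef_pos: [0.5886, 0.0122, 0.2104]
eef_rot: [[-1.0, -0.0, -0.006], [-0.0, 1.0, 0.001], [0.006, 0.001, -1.0]]
contact_force: [-0.8, -0.2, 0.3]
finger_gap: 0.0602
grasp_force: 0.0
```

View pics/c5.png

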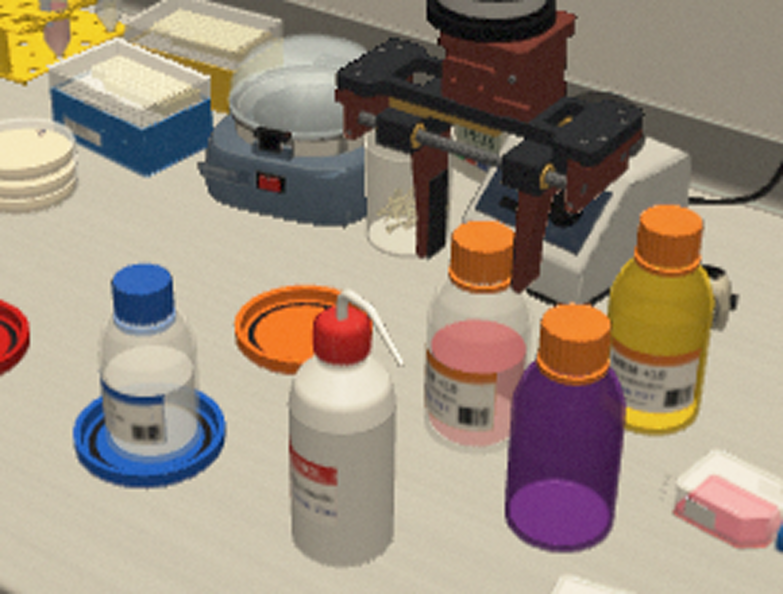

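The blue bottle stands flat in its dish (crop 150,400). The pink bottle's cap (482,255) is between the fingers at (432,230) and (525,260). I'll go down 1.9 cm, grip and lift.

```bash
python3 -m creep '{"travel":[[0,0,1],[0,0,0.9],[0,0,0],[0,0,0],[0,0,0],[0,0,0],[0,0,0],[0,0,0],[0,0,0],[0,0,0]],"rot":[[0,0,0],[0,0,0],[0,0,0],[0,0,0],[0,0,0],[0,0,0],[0,0,0],[0,0,0],[0,0,0],[0,0,0]],"gripper":[6,6,6,2,2,2,2,2,2,2]}' 30;  python3 -m creep '{"travel":[[0,0,0],[0,0,-0.5],[0,0,-1.5],[0,0,-2],[0,0,-1],[0,0,0],[0,0,0]],"rot":[[0,0,0],[0,0,0],[0,0,0],[0,0,0],[0,0,0],[0,0,0],[0,0,0]],"gripper":[2,2,2,2,2,2,2]}'
```

```text
clock: 11.05
eef_pos: [0.5913, 0.0109, 0.1939]
eef_rot: [[-1.0, 0.001, 0.0], [0.001, 1.0, -0.0], [-0.0, -0.0, -1.0]]
contact_force: [0.2, 0.4, 1.8]
finger_gap: 0.0319
grasp_force: 28.3
clock: 11.75
eef_pos: [0.5908, 0.0109, 0.2432]
eef_rot: [[-1.0, 0.001, -0.001], [0.001, 1.0, -0.0], [0.001, -0.0, -1.0]]
contact_force: [-0.5, -0.1, -3.6]
finger_gap: 0.0321
grasp_force: 28.3
```

```bash
python3 -m creep '{"travel":[[-0.1,1,0],[-0.25,2,0],[-0.25,2.2,0],[-0.25,2.2,0],[-0.25,2.2,0],[-0.25,2.2,0],[-0.25,2,0],[-0.2,1.2,0],[-0.1,0.7,0],[0,0,0]],"rot":[[0,0,0],[0,0,0],[0,0,0],[0,0,0],[0,0,0],[0,0,0],[0,0,0],[0,0,0],[0,0,0],[0,0,0]],"gripper":[2,2,2,2,2,2,2,2,2,2]}';  python3 -m creep '{"travel":[[0,0,1],[0,0,1],[0,0,0.6],[0,0,0],[0,0,0]],"rot":[[0,0,0],[0,0,0],[0,0,0],[0,0,0],[0,0,0]],"gripper":[2,2,2,2,2]}'
python3 - <<'E'
from h import *
save('scene','s6.png');save('top','t6.png')
a=cv2.resize(cv2.imread('pics/s6.png')[160:300,230:370],None,fx=3.5,fy=3.5);b=cv2.resize(cv2.imread('pics/t6.png')[180:270,230:330],None,fx=3,fy=3)
c=np.zeros((490,795,3),np.uint8);c[:,:490]=a;c[:270,494:794]=b;cv2.imwrite('pics/c6.png',c)
E
```

```text
clock: 12.75
eef_pos: [0.6101, 0.1686, 0.2431]
eef_rot: [[-1.0, -0.0, -0.001], [-0.0, 1.0, -0.0], [0.001, -0.0, -1.0]]
contact_force: [-0.7, 0.8, -3.5]
finger_gap: 0.0318
grasp_force: 28.3
clock: 13.25
eef_pos: [0.6102, 0.1675, 0.2173]
eef_rot: [[-1.0, 0.001, -0.001], [0.001, 1.0, -0.0], [0.001, -0.0, -1.0]]
contact_force: [-0.1, -0.2, -2.7]
finger_gap: 0.0319
grasp_force: 28.3
```

View pics/c6.png

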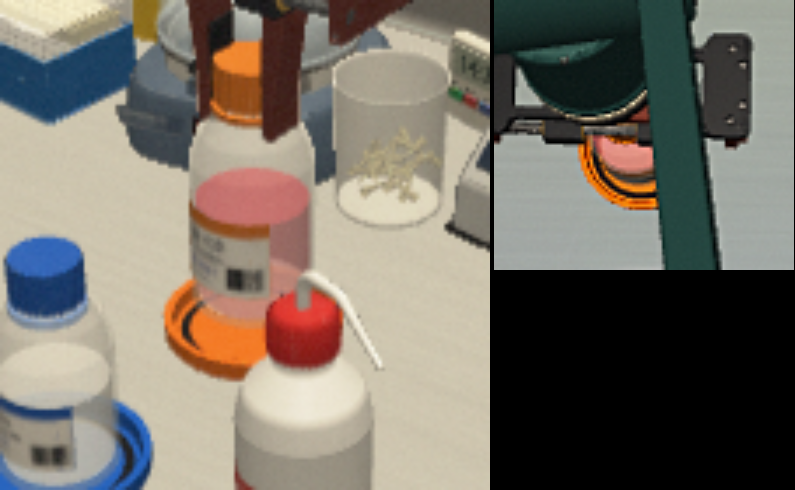

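The pink bottle hangs over the orange dish (bottle column 252, dish centre about 254 in the crop). Lowering it.

```bash
python3 -m creep '{"travel":[[0,0,0.6],[0,0,0.6],[0,0,0.3],[0,0,0.1],[0,0,0.1],[0,0,0],[0,0,0]],"rot":[[0,0,0],[0,0,0],[0,0,0],[0,0,0],[0,0,0],[0,0,0],[0,0,0]],"gripper":[2,2,2,2,2,2,2]}'; python3 -m creep '{"travel":[[0,0,0.1],[0,0,0.1],[0,0,0],[0,0,0]],"rot":[[0,0,0],[0,0,0],[0,0,0],[0,0,0]],"gripper":[2,2,2,2]}'
```

```text
clock: 14.05
eef_pos: [0.6104, 0.1679, 0.2008]
eef_rot: [[-1.0, 0.001, 0.0], [0.001, 1.0, -0.0], [-0.0, -0.0, -1.0]]
contact_force: [0.8, -0.3, -3.3]
finger_gap: 0.0314
grasp_force: 28.3
clock: 14.45
eef_pos: [0.6102, 0.1679, 0.1986]
eef_rot: [[-1.0, 0.001, -0.0], [0.001, 1.0, -0.0], [0.0, -0.0, -1.0]]
contact_force: [-0.1, 0.1, -2.5]
finger_gap: 0.0318
grasp_force: 28.3
```

```bash
python3 -m creep '{"travel":[[0,0,0.1],[0,0,0],[0,0,0]],"rot":[[0,0,0],[0,0,0],[0,0,0]],"gripper":[2,2,2]}'; python3 -m creep '{"travel":[[0,0,0.1],[0,0,0],[0,0,0]],"rot":[[0,0,0],[0,0,0],[0,0,0]],"gripper":[2,2,2]}'
```

```text
clock: 14.75
eef_pos: [0.6104, 0.1679, 0.1979]
eef_rot: [[-1.0, 0.001, 0.0], [0.001, 1.0, 0.0], [-0.0, 0.0, -1.0]]
contact_force: [0.3, -0.3, -0.6]
finger_gap: 0.0323
grasp_force: 28.3
clock: 15.05
eef_pos: [0.6106, 0.1681, 0.1979]
eef_rot: [[-1.0, 0.001, 0.001], [0.001, 1.0, 0.0], [-0.001, 0.0, -1.0]]
contact_force: [-1.6, 0.6, 6.5]
finger_gap: 0.032
grasp_force: 28.3
```

Contact at 6.5 N, in line with the dish floor height. I'll release, rise, and move over the wash bottle.

```bash
python3 -m creep '{"travel":[[0,0,0],[0,0,0],[0,0,0],[0,0,0],[0,0,0],[0,0,-1],[0,0,-3],[0,0,-4.5],[0,0,-5],[0,0,-3]],"rot":[[0,0,0],[0,0,0],[0,0,0],[0,0,0],[0,0,0],[0,0,0],[0,0,0],[0,0,0],[0,0,0],[0,0,0]],"gripper":[3.5,3.9,4.3,5,6,6,6,6,6,6]}'
python3 -m creep '{"travel":[[1,-0.9,0],[2.1,-2,0],[2.1,-2,0],[2.1,-2,0],[2.1,-2,0],[2.1,-2,0],[2.1,-1.9,0],[1.4,-1.3,0],[0.8,-0.6,0],[0,0,0]],"rot":[[0,0,0],[0,0,0],[0,0,0],[0,0,0],[0,0,0],[0,0,0],[0,0,0],[0,0,0],[0,0,0],[0,0,0]],"gripper":[6,6,6,6,6,6,6,6,6,6]}'
python3 -m creep '{"travel":[[0,0,0],[0,0,0],[0,0,0],[0,0,0],[0,0,0],[0,0,0],[0,0,0]],"rot":[[0,0,8],[0,0,8],[0,0,8],[0,0,8],[0,0,8],[0,0,8],[0,0,8]],"gripper":[6,6,6,6,6,6,6]}'
python3 -m creep '{"travel":[[0,0,0],[0,0,0],[0,0,0],[0,0,0],[0,0,0],[0,0,0],[0,0,0],[0,0,0]],"rot":[[0,0,8.1],[0,0,8.1],[0,0,8.1],[0,0,8.1],[0,0,8.2],[0,0,8.2],[0,0,8.2],[0,0,0]],"gripper":[6,6,6,6,6,6,6,6]}'
python3 - <<'E'
from h import *
for n in ['scene']: save(n,n[0]+'7.png')
cv2.imwrite('pics/c7.png',cv2.resize(cv2.imread('pics/s7.png')[120:360,190:450],None,fx=2.5,fy=2.5,interpolation=cv2.INTER_CUBIC))
print(telemetry.get_obs()['joint_positions'],atz('scene',(340,263),.165))
E
```

```text
clock: 16.05
eef_pos: [0.6112, 0.1681, 0.3667]
eef_rot: [[-1.0, 0.001, 0.005], [0.001, 1.0, 0.001], [-0.005, 0.001, -1.0]]
contact_force: [1.5, 0.5, -0.7]
finger_gap: 0.0598
grasp_force: 0.0
clock: 17.05
eef_pos: [0.4508, 0.0206, 0.3613]
eef_rot: [[-1.0, 0.002, -0.001], [0.002, 1.0, 0.0], [0.001, -0.0, -1.0]]
contact_force: [-0.5, -0.4, 0.0]
finger_gap: 0.06
grasp_force: 0.0
clock: 17.75
eef_pos: [0.4529, 0.0216, 0.3614]
eef_rot: [[-0.554, 0.832, 0.0], [0.832, 0.554, 0.0], [0.0, 0.0, -1.0]]
contact_force: [-0.1, -0.7, 0.6]
finger_gap: 0.06
grasp_force: 0.0
clock: 18.55
eef_pos: [0.4528, 0.0216, 0.3614]
eef_rot: [[0.392, 0.92, -0.0], [0.92, -0.392, 0.0], [0.0, -0.0, -1.0]]
contact_force: [-0.9, 0.1, -0.3]
finger_gap: 0.0599
grasp_force: 0.0
[-6.03297090e+00  5.03795184e+00  9.87703601e+01  1.04091925e-02
  7.62011640e+01  1.67980844e+01] [ 0.43589895 -0.0325507   0.165     ]
```

View pics/c7.png

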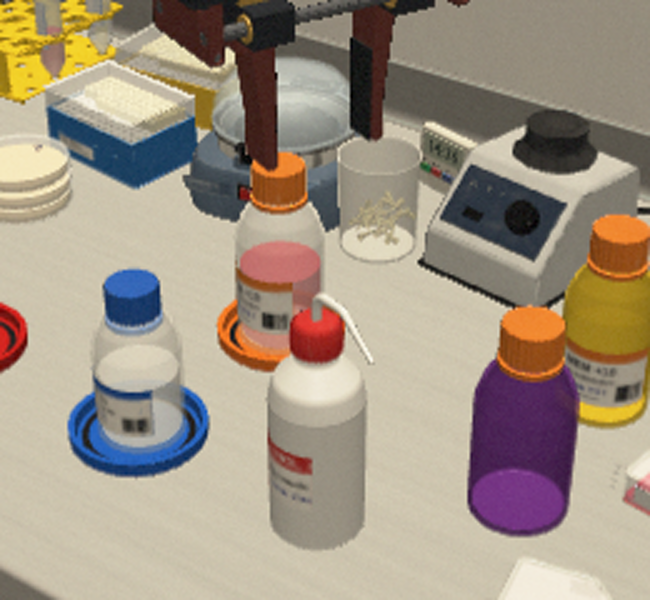

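The pink bottle stands in the orange dish (crop 280,260). The fingers are above and either side of the wash bottle, and the spout lies between them. I'll descend, watching force.

```bash
python3 -m creep '{"travel":[[0,0,2],[0,0,3],[0,0,3],[0,0,2.5],[0,0,2],[0,0,1.3],[0,0,0]],"rot":[[0,0,0],[0,0,0],[0,0,0],[0,0,0],[0,0,0],[0,0,0],[0,0,0]],"gripper":[6,6,6,6,6,6,6]}'; python3 -m creep '{"travel":[[0,0,0.8],[0,0,0.6],[0,0,0.4],[0,0,0]],"rot":[[0,0,0],[0,0,0],[0,0,0],[0,0,0]],"gripper":[6,6,6,6]}'
python3 - <<'E'
from h import *
for n in ['scene']: save(n,n[0]+'8.png')
cv2.imwrite('pics/c8.png',cv2.resize(cv2.imread('pics/s8.png')[180:350,230:410],None,fx=3.2,fy=3.2,interpolation=cv2.INTER_CUBIC))
E
```

```text
clock: 19.3
eef_pos: [0.4513, 0.0213, 0.222]
eef_rot: [[0.388, 0.922, -0.004], [0.922, -0.388, 0.0], [-0.001, -0.004, -1.0]]
contact_force: [1.0, -0.5, -0.3]
finger_gap: 0.0601
grasp_force: 0.0
clock: 19.7
eef_pos: [0.452, 0.021, 0.2054]
eef_rot: [[0.391, 0.92, -0.0], [0.92, -0.391, -0.0], [-0.0, -0.0, -1.0]]
contact_force: [-0.3, -0.4, -0.5]
finger_gap: 0.0598
grasp_force: 0.0
```

View pics/c8.png

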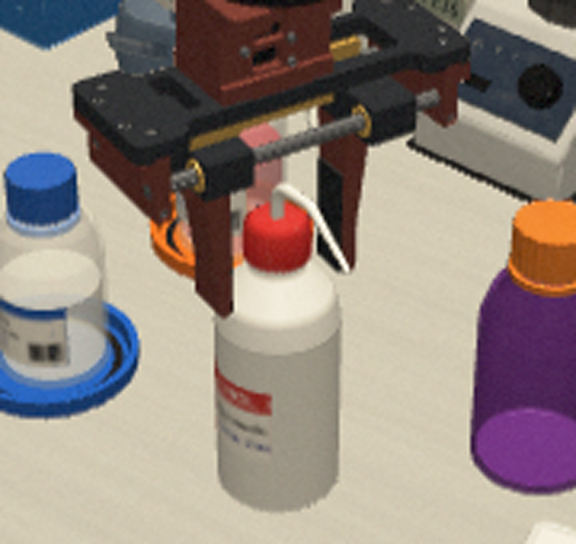

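The red cap (278,238) sits between the fingers at (215,240) and (345,200), and the spout runs free between them. I'll grip and lift a little.

```bash
python3 -m creep '{"travel":[[0,0,0],[0,0,0],[0,0,0],[0,0,0],[0,0,0],[0,0,0],[0,0,0],[0,0,0],[0,0,0],[0,0,0]],"rot":[[0,0,0],[0,0,0],[0,0,0],[0,0,0],[0,0,0],[0,0,0],[0,0,0],[0,0,0],[0,0,0],[0,0,0]],"gripper":[5,4,3,2,1.8,1.8,1.8,1.8,1.8,1.8]}' 30;  python3 -m creep '{"travel":[[0,0,0],[0,0,-0.5],[0,0,-1.5],[0,0,-1.5],[0,0,-0.5],[0,0,0],[0,0,0]],"rot":[[0,0,0],[0,0,0],[0,0,0],[0,0,0],[0,0,0],[0,0,0],[0,0,0]],"gripper":[1.8,1.8,1.8,1.8,1.8,1.8,1.8]}'
```

```text
clock: 20.75
eef_pos: [0.4522, 0.021, 0.2057]
eef_rot: [[0.391, 0.92, 0.0], [0.92, -0.391, -0.0], [-0.0, 0.0, -1.0]]
contact_force: [-0.4, 0.4, 1.1]
finger_gap: 0.024
grasp_force: 30.0
clock: 21.45
eef_pos: [0.4517, 0.021, 0.2452]
eef_rot: [[0.391, 0.92, -0.001], [0.92, -0.391, 0.0], [-0.0, -0.001, -1.0]]
contact_force: [-0.9, -0.2, -3.2]
finger_gap: 0.0241
grasp_force: 30.0
```

```bash
python3 -m creep '{"travel":[[0,0,-1],[0,0,-2],[0,0,-2.5],[0,0,-2.5],[0,0,-2.5],[0,0,-1.5],[0,0,-1],[0,0,0]],"rot":[[0,0,0],[0,0,0],[0,0,0],[0,0,0],[0,0,0],[0,0,0],[0,0,0],[0,0,0]],"gripper":[1.8,1.8,1.8,1.8,1.8,1.8,1.8,1.8]}'; python3 -m creep '{"travel":[[1.2,-0.5,0],[2.4,-1,0],[3.4,-1.4,0],[3.4,-1.4,0],[3.4,-1.4,0],[3.4,-1.4,0],[3.4,-1.4,0],[3.4,-1.4,0],[2.4,-1,0],[2.4,-1,0]],"rot":[[0,0,0],[0,0,0],[0,0,0],[0,0,0],[0,0,0],[0,0,0],[0,0,0],[0,0,0],[0,0,0],[0,0,0]],"gripper":[1.8,1.8,1.8,1.8,1.8,1.8,1.8,1.8,1.8,1.8]}';python3 -m creep '{"travel":[[1.6,-0.6,0],[1,-0.3,0],[0,0,0],[0,0,0]],"rot":[[0,0,0],[0,0,0],[0,0,0],[0,0,0]],"gripper":[1.8,1.8,1.8,1.8]}'
```

```text
clock: 22.25
eef_pos: [0.4526, 0.021, 0.3768]
eef_rot: [[0.391, 0.92, 0.002], [0.92, -0.391, -0.0], [0.001, 0.002, -1.0]]
contact_force: [0.3, 0.1, -3.4]
finger_gap: 0.0238
grasp_force: 30.0
clock: 23.25
eef_pos: [0.454, 0.3347, 0.3738]
eef_rot: [[0.39, 0.921, -0.003], [0.921, -0.39, -0.001], [-0.002, -0.002, -1.0]]
contact_force: [0.1, -0.1, -3.4]
finger_gap: 0.0241
grasp_force: 30.0
clock: 23.65
eef_pos: [0.4571, 0.3594, 0.3752]
eef_rot: [[0.391, 0.92, -0.001], [0.92, -0.391, -0.001], [-0.002, -0.0, -1.0]]
contact_force: [-0.4, -0.6, -3.6]
finger_gap: 0.0239
grasp_force: 30.0
```

```bash
python3 -m creep '{"travel":[[0,0,1],[0,0,2],[0,0,2.5],[0,0,2.5],[0,0,2.5],[0,0,2],[0,0,1.5],[0,0,1],[0,0,0]],"rot":[[0,0,0],[0,0,0],[0,0,0],[0,0,0],[0,0,0],[0,0,0],[0,0,0],[0,0,0],[0,0,0]],"gripper":[1.8,1.8,1.8,1.8,1.8,1.8,1.8,1.8,1.8]}'
python3 - <<'E'
from h import *
for n in ['scene']: save(n,n[0]+'9.png')
cv2.imwrite('pics/c9.png',cv2.resize(cv2.imread('pics/s9.png')[130:310,90:350],None,fx=3,fy=3,interpolation=cv2.INTER_CUBIC))
E
```

```text
clock: 24.55
eef_pos: [0.4566, 0.3588, 0.2241]
eef_rot: [[0.392, 0.92, -0.003], [0.92, -0.392, -0.002], [-0.003, -0.002, -1.0]]
contact_force: [0.0, -0.0, -3.3]
finger_gap: 0.0242
grasp_force: 30.0
```

View pics/c9.png

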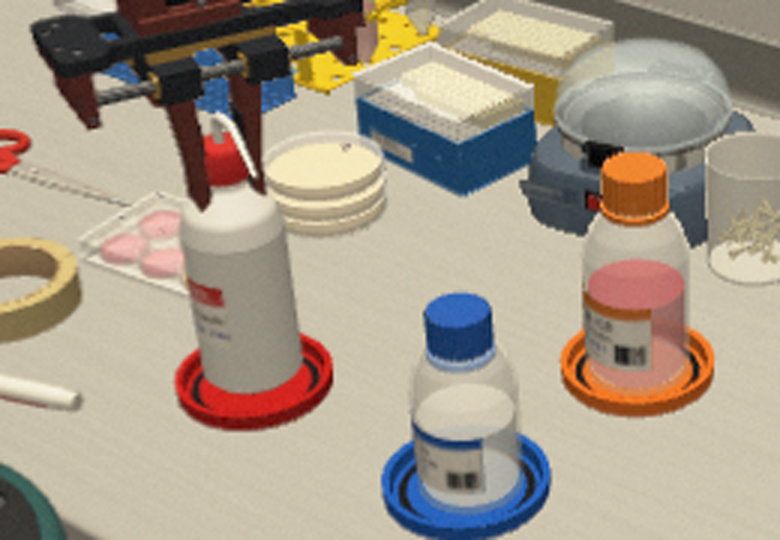

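The wash bottle hangs over the red dish (crop base column 252, dish centre 254). The other two stand in their dishes. Lowering it.

```bash
python3 -m creep '{"travel":[[0,0,0.5],[0,0,0.4],[0,0,0.2],[0,0,0.1],[0,0,0],[0,0,0]],"rot":[[0,0,0],[0,0,0],[0,0,0],[0,0,0],[0,0,0],[0,0,0]],"gripper":[1.8,1.8,1.8,1.8,1.8,1.8]}'; python3 -m creep '{"travel":[[0,0,0.1],[0,0,0.1],[0,0,0],[0,0,0]],"rot":[[0,0,0],[0,0,0],[0,0,0],[0,0,0]],"gripper":[1.8,1.8,1.8,1.8]}'; python3 -m creep '{"travel":[[0,0,0.1],[0,0,0],[0,0,0]],"rot":[[0,0,0],[0,0,0],[0,0,0]],"gripper":[1.8,1.8,1.8]}'
```

```text
clock: 25.2
eef_pos: [0.4573, 0.3601, 0.2138]
eef_rot: [[0.391, 0.92, 0.0], [0.92, -0.391, 0.0], [0.0, 0.0, -1.0]]
contact_force: [0.5, 0.1, -2.7]
finger_gap: 0.0239
grasp_force: 30.0
clock: 25.6
eef_pos: [0.4572, 0.36, 0.2116]
eef_rot: [[0.391, 0.92, -0.0], [0.92, -0.391, -0.0], [-0.0, -0.0, -1.0]]
contact_force: [0.3, 0.3, -3.3]
finger_gap: 0.0238
grasp_force: 30.0
clock: 25.9
eef_pos: [0.4573, 0.3601, 0.2106]
eef_rot: [[0.391, 0.92, -0.0], [0.92, -0.391, -0.0], [-0.0, -0.0, -1.0]]
contact_force: [-0.7, 0.4, -3.3]
finger_gap: 0.0237
grasp_force: 30.0
```

```bash
python3 -m creep '{"travel":[[0,0,0.1],[0,0,0],[0,0,0]],"rot":[[0,0,0],[0,0,0],[0,0,0]],"gripper":[1.8,1.8,1.8]}'; python3 -m creep '{"travel":[[0,0,0.1],[0,0,0],[0,0,0]],"rot":[[0,0,0],[0,0,0],[0,0,0]],"gripper":[1.8,1.8,1.8]}'
```

```text
clock: 26.2
eef_pos: [0.4574, 0.3601, 0.2098]
eef_rot: [[0.391, 0.92, 0.0], [0.92, -0.391, 0.0], [0.0, 0.0, -1.0]]
contact_force: [-0.3, 0.7, -2.3]
finger_gap: 0.0237
grasp_force: 30.0
clock: 26.5
eef_pos: [0.4575, 0.3601, 0.2097]
eef_rot: [[0.391, 0.92, 0.001], [0.92, -0.391, 0.0], [0.001, 0.001, -1.0]]
contact_force: [-0.8, -1.7, 6.2]
finger_gap: 0.024
grasp_force: 30.0
```

It's seated at the expected height. I'll release, rise and check.

```bash
python3 -m creep '{"travel":[[0,0,0],[0,0,0],[0,0,0],[0,0,0],[0,0,0],[0,0,-1],[0,0,-3],[0,0,-4.5],[0,0,-5],[0,0,-3]],"rot":[[0,0,0],[0,0,0],[0,0,0],[0,0,0],[0,0,0],[0,0,0],[0,0,0],[0,0,0],[0,0,0],[0,0,0]],"gripper":[2.7,3.1,3.6,4.5,6,6,6,6,6,6]}'
python3 -m creep '{"travel":[[-0.8,0,-1],[0,0,0],[0,0,0],[0,0,0],[0,0,0]],"rot":[[0,0,0],[0,0,0],[0,0,0],[0,0,0],[0,0,0]],"gripper":[6,6,6,6,6]}'
python3 - <<'E'
from h import *
save('scene','s10.png')
E
```

```text
clock: 27.5
eef_pos: [0.458, 0.3606, 0.3785]
eef_rot: [[0.391, 0.92, 0.005], [0.92, -0.391, 0.003], [0.004, 0.003, -1.0]]
contact_force: [0.5, -0.2, -1.0]
finger_gap: 0.0599
grasp_force: 0.0
clock: 28.0
eef_pos: [0.4536, 0.3524, 0.3817]
eef_rot: [[0.391, 0.92, -0.003], [0.92, -0.392, -0.002], [-0.003, -0.002, -1.0]]
contact_force: [-0.0, 0.6, -0.5]
finger_gap: 0.0602
grasp_force: 0.0
```

View pics/s10.png

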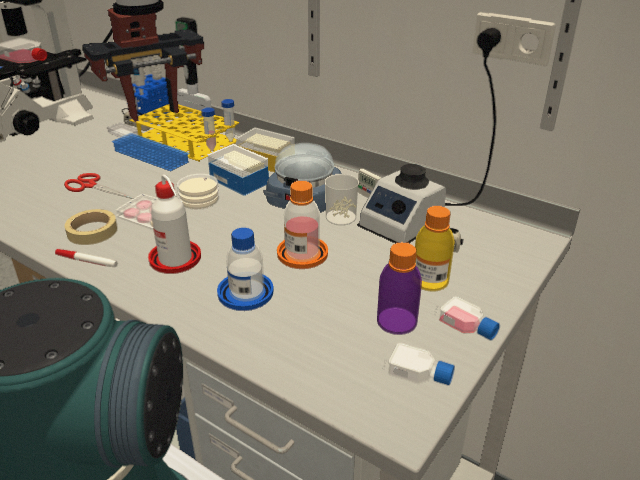

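The picture shows all three bottles upright in their dishes: red at (172,230), blue at (244,270) and orange at (302,225). The flasks and look-alikes haven't moved, and the gripper is clear.

```bash
python3 -c "
from plant import job
print(job.hand_in())"
```

```text
the job is handed in; nothing more can be done
None
```

The job is handed in at about 28 s of robot time: all three bottles stand upright in the dishes matching their caps, placed blue, orange, then red, and the flasks and look-alikes were left untouched.

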